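Seat the matching cassette in the tilted dock and set its retaining bar

TASK

Swing the retaining bar clear of the pocket in the tilted dock, and seat there the one cassette whose outline matches the pocket, fully home and flat. Then swing the bar back until it points straight across over the cassette's tab, square to the sides of the deck, in line with the index line. Leave the other two cassettes and everything else on the bench where they are.

Things in the scene. Friction and masses are not known exactly. Their poses are not given: they have to be found in the camera images.
- cassette: THE CASSETTE TO SEAT: grey rigid plastic, 70 x 64 mm body, 16 mm thick, with a tab of the same thickness sticking out 24 mm from one 64 mm side, 30 mm wide and in the middle of that side (x -35 to +59, body y +-32, tab y +-15 mm), 0.14 kg. Origin: centre of the underside of the 70 x 64 mm body; x points to the tab, z up through the grip ridge. Starts flat on the bench at any of three places
- ridge_top (a point): middle of the top of that cassette's grip ridge, 40 mm above its underside; the ridge is 40 mm long (x), 14 mm wide (y) and stands 24 mm above the plate, over the body's centre
- cassette_wide: wrong cassette, leave alone: the same grey body and ridge, but the tab is 52 mm wide. Origin: centre of the underside of the 70 x 64 mm body; x points to the tab, z up through the grip ridge
- cassette_offset: wrong cassette, leave alone: the same grey body and ridge, but the 30 mm tab is off to one side (y +2 to +32 mm). Origin: centre of the underside of the 70 x 64 mm body; x points to the tab, z up through the grip ridge
- dock: fixed white bench stand, 170 x 200 mm, carrying a deck 160 (x) x 200 (y) mm that slopes 0.5 rad (29 degrees), low at the dock's front (-x), its top 55 to 140 mm above the bench. Origin under the stand's centre on the bench
- pocket: pocket in the sloping deck: the right cassette's outline with 1.5 mm room all round, chamfered mouth, 12 mm deep. Origin on its floor (85 mm above the bench), where the cassette's origin comes when seated with axes along the pocket's; x up the slope to the tab's notch, y across, z square out of the deck. Deck: x -75 to 85, y +-100, top z 12 mm; a seated cassette's top z 16 mm
- bar (a joint): angle of the flat steel retaining bar. 0: points along pocket -y, straight across the tab notch to a dark index line. Grows as it swings up the slope: at angle a the knob is at pocket x 47 + 64 sin a, y 46 - 64 cos a mm. Range -0.3 to 1.5 rad, friction holds it anywhere; clear of the pocket above 0.9 rad
- bar_pivot (a point): the bar's pivot, at pocket x 47, y 46, z 20 mm, axis square to the deck. The bar is 14 mm wide, at z 20 to 28 mm in the pocket frame: 4 mm over a seated cassette, past the end of its ridge
- bar_knob (a point): middle of the bar's round black knob, 16 mm diameter, 32 mm tall, axis square to the deck, standing on the bar's free end (z 28 to 60 mm in the pocket frame; this point z 44 mm), 64 mm from the bar's pivot
- bucket_a: white centrifuge bucket, 104 mm across, 125 mm tall; origin under its centre
- bucket_b: second white centrifuge bucket, 104 mm across, 125 mm tall; origin under its centre
- label_roll: paper label roll, 40 mm across, 30 mm tall, among the cassettes; origin under its centre
- weight: steel balance weight, 36 mm across, 45 mm tall; origin under its centre
- bottle: clear bottle, 60 mm across, 160 mm tall; origin under its centre
- stripper: blue tubing-stripper hand tool lying flat, 110 x 38 mm, 18 mm tall; origin under its pivot, x along it
- tube_rack: white open rack of sample tubes, 50 x 130 mm, 82 mm tall; origin under its centre
Not all that is in view belongs to the job. What is shaped like the cassette but purple is not meant.

How it is judged:
On the way:
1. the matching cassette is fully home and flat in the pocket (x of cassette in the frame of pocket between -0.004 and 0.004 m and y of cassette in the frame of pocket between -0.004 and 0.004 m and z of cassette in the frame of pocket between -0.003 and 0.0025 m and angle between the z axis of cassette and the z axis of pocket, either way round below 0.05 rad and angle between the x axis of cassette and the x axis of pocket, either way round below 0.07 rad), for 0.2 s.
At the end, for the whole second after the job is handed in: the matching cassette lies at rest on the pocket floor (within 4 mm along and across, underside within 2.5 mm of the floor, 0.05 rad flat, 0.07 rad square) and the bar stands still within 0.1 rad of straight across (all of step 1 and value of joint bar between -0.1 and 0.1 rad and linear speed of cassette below 0.01 m/s and angular speed of cassette below 0.1 rad/s and velocity of joint bar between -0.05 and 0.05 rad/s); the robot touches nothing.
It fails at once if a wrong cassette or other thing on the bench is shifted by more than 30 mm (distance of any of cassette_wide, cassette_offset, bucket_a, bucket_b, label_roll, weight, bottle, stripper, tube_rack from where it was at the start of the episode above 0.03 m).
It also fails if it takes over 72 s, if anything falls off the work surface, if the arm or the gripper's body presses on something with over 40 N, if the wrist force passes 120 N, or if a joint passes its speed limit or range.

ROBOT

A 6-joint arm with a two-finger parallel gripper is mounted at the origin on the work surface. World frame = base frame: x ahead of the robot, y to its left, z up, the work surface at z = 0. Lengths are in m, angles in rad, forces in N, time in s.
With the tool pointing down it reaches from about 0.275 to 0.825 m from the base axis. Payload 5.2 kg.
Tool frame: the origin (TCP) lies at the very end of the fingers, on their centre line; the grasp point (between the pads) lies 19 mm behind it; z points along the fingers, y is the line along which they close (so a half turn about z gives the same grasp; the last joint's range is limited). The gripper opens to 93 mm and grips with 3 to 60 N. Pads are 15 mm wide; open, the fingers measure 128 mm over their backs; the gripper's body (75 mm by 188 mm) begins 65 mm behind the grasp point.
Start: joints at [0.957, 0.259, 1.535, -0, 1.348, -0.203], TCP at [0.22, 0.504, 0.219] pointing down, gripper open.
Joint ranges: [-3.14, 3.14], [-0.91, 2.08], [0.19, 2.58], [-1.22, 4.36], [0.22, 2.71], [-3.12, 3.12]. Speed limits (rad/s): [2.57, 2.57, 3.14, 3.14, 3.14, 3.14].

INTERFACE

Orientations are given as a unit quaternion [w, x, y, z].
In Python, from plant import bot gives the robot as it stands.
- The arm moves only by the shell command python3 -m creep 'ROWS' [FORCE]. ROWS is JSON, a list of rows, each a list of 7 numbers: the turn, a rotation vector about the world's x, y, z in degrees, then the shift along the world's x, y, z in m, then the finger opening in m, from 0 to 0.093. A call has 1 to 8 rows; each row shifts and turns the commanded pose from where the row before left it; what a row does not reach is not made up. A row lasts 1/8 s, in which the tool goes at most 62.5 mm and 10.7 degrees, less where a joint would pass 70% of its speed; a pose out of reach is approached as far as the arm can. A call with a gripper value outside its range is refused whole. The fingers move at their own pace and stop on an object; FORCE is the grip in N (left out, the last holds). Time passes only in rows, so rows that do not move let the fingers close. It gives the time, the measured TCP pose, the force, the opening and the grip force at its end, in the units of the state.
- bot.sense(): the state, without advancing time (a new reading comes with each control period).
- bot.capture(name): name is "scene" or "side" or "wrist"; returns (picture, depth): 384x512x3 uint8, red, green, blue; 384x512 float32, m along the optical axis (not along the pixel's ray), 0 where there is no reading.
- bot.camera_model(name): a dict with "fx", "fy", "cx", "cy" (pixels), "D" ([k1, k2, p1, p2, k3] as OpenCV has them; the pictures are not rectified), "rvec" (rotation vector, rad) and "tvec" (3), from world to camera coordinates, as OpenCV has them. Camera axes: x right, y down, z forward; pixel columns grow to the right and rows downward; lengths in m; the calibration is good to about 2 mm. A picture is of the moment at which its call begins: read the wrist's pose just before it. camera_model takes no time and is no camera call; for the wrist camera it gives the pose at the moment of the call.
- bot.hand_in(): hands the job in; it is judged then, once.
The state is a dict: "t": time; "qpos": joint angles; "joint_vel": joint speeds; "tau": joint torques, N m; "eef_pos": TCP position; "eef_rot": TCP orientation; "ft_force": force on the tool from outside, world axes, zero at the start; "wrist_torque": the same for the moment, N m; "grip_width": finger opening in m; "finger_force": force on a finger pad.
Only numpy, scipy, OpenCV 4.12 (cv2) and the standard library are available. Lean on these libraries where they do the work, as an engineer would, in place of code of your own. Each camera call takes 0.05 s, during which the arm holds its last target. There are 200 camera calls.

## Working session

There is one attempt and no reset: what is moved stays moved. The work goes in short steps, Python scripts to look and compute and a shell command to move; the robot and the scene stay as the last step left them, time stands still between calls to the robot, and variables do not carry over. Pictures are saved under pics/ and viewed, at most 10 in all, crops included, and the job is handed in when it is done.

```bash
mkdir -p pics; cat > h.py <<'E'
import numpy as np, cv2, json
from plant import bot
from scipy.spatial.transform import Rotation as R
def cam(n):
    m=bot.camera_model(n); K=np.array([[m['fx'],0,m['cx']],[0,m['fy'],m['cy']],[0,0,1]],float)
    Rm=cv2.Rodrigues(np.array(m['rvec'],float))[0]; return K,np.array(m['D'],float),Rm,np.array(m['tvec'],float).ravel()
def rays(c,px):
    K,D,Rm,t=c; u=cv2.undistortPoints(np.array(px,float).reshape(-1,1,2),K,D)[:,0]
    return -Rm.T@t, np.c_[u,np.ones(len(u))]@Rm   # origin, dirs with unit cam-z
def plane(c,px,p0,n):
    o,d=rays(c,px); s=((np.array(p0)-o)@n)/(d@n); return o+d*s[:,None]
def proj(c,P):
    K,D,Rm,t=c; return cv2.projectPoints(np.array(P,float).reshape(-1,1,3),cv2.Rodrigues(Rm)[0],t,K,D)[0][:,0]
def cloud(c,dep):
    v,u=np.mgrid[0:384,0:512]; o,d=rays(c,np.c_[u.ravel(),v.ravel()]); return (o+d*dep.reshape(-1,1)).reshape(384,512,3)
def snap(n):
    c=cam(n); p,d=bot.capture(n); np.savez(f'{n}.npz',p=p,d=d,K=c[0],D=c[1],R=c[2],t=c[3]); return c,p,d
def load(n):
    z=np.load(f'{n}.npz'); return (z['K'],z['D'],z['R'],z['t']),z['p'],z['d']
E
python3 - <<'E'
from h import *
a=[snap(n)[1] for n in('scene','side','wrist')]
for n,p in zip('abc',a[:2]): cv2.imwrite(f'pics/{n}.png',cv2.resize(p[...,::-1],(800,600),interpolation=cv2.INTER_CUBIC))
for n in('scene','side','wrist'):
    c=cam(n); print(n,-c[2].T@c[3],c[2][2])
print(bot.sense())
E
```

```text
scene [1.02464922 0.35731539 0.88750513] [-0.50480785 -0.35953314 -0.78479613]
side [ 0.04104943 -0.75934888  0.94717059] [ 0.37789312  0.61257509 -0.69422514]
wrist [0.14806743 0.53641229 0.38274073] [ 0.25306306 -0.11411685 -0.96069581]
{'t': 0.15, 'qpos': array([ 9.57226939e-01,  2.59161246e-01,  1.53580542e+00,  2.96414257e-05,
        1.34800708e+00, -2.02830304e-01]), 'joint_vel': array([ 0.00038437, -0.00170752, -0.00154758, -0.00086312,  0.0020764 ,
        0.00039457]), 'tau': array([ 1.70984855e-03, -4.37643063e+01, -2.84233510e+01,  7.17158918e-02,
        3.79189337e-02, -8.23608616e-05]), 'eef_pos': array([0.2193519 , 0.50392081, 0.21802696]), 'eef_rot': array([-2.87382306e-04,  2.03932117e-01,  9.78984788e-01, -6.28071743e-04]), 'ft_force': array([ 0.36893201, -0.1423279 , -0.12948095]), 'wrist_torque': array([ 0.10692615,  0.00968586, -0.02498351]), 'finger_force': 0.0, 'grip_width': 0.09308286487606114}
```

View pics/a.png

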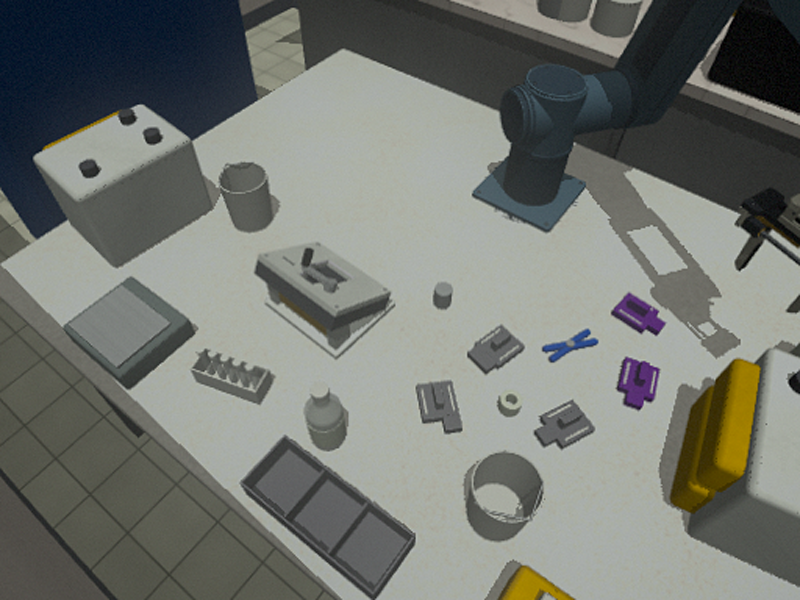

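View pics/b.png

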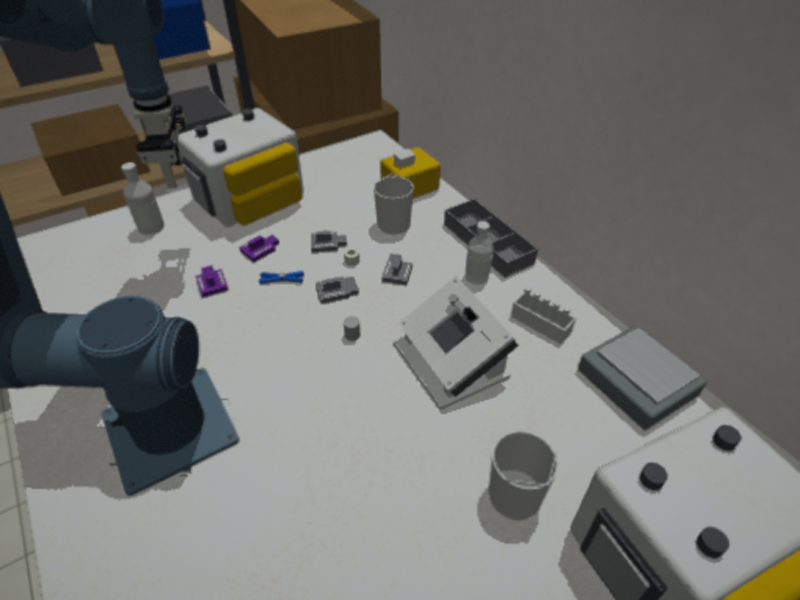

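The three grey candidates in the scene picture (800x600) are at (497,348), (438,405) and (565,423). The purple ones are at (638,312) and (638,382). The dock is at (322,285), with the bar lying across its pocket. Next I'll measure each tab in a top-down rectified crop.

```bash
cat > m1.py <<'E'
from h import *
def top(n,x0,x1,y0,y1,z,s):  # rectified view: col=(x-x0)*s,row=(y1-y)*s
    c,p,d=load(n); W,H=int((x1-x0)*s),int((y1-y0)*s); v,u=np.mgrid[0:H,0:W]
    q=proj(c,np.c_[x0+u.ravel()/s,y1-v.ravel()/s,np.full(u.size,z)]).astype(np.float32).reshape(H,W,2)
    return cv2.remap(p,q,None,cv2.INTER_CUBIC)
E
python3 - <<'E'
from m1 import *
c,p,d=load('scene'); X=cloud(c,d)
px=np.array([[497,348],[438,405],[565,423],[322,285],[510,403],[443,295],[570,345],[325,420],[505,490],[232,375]])*.64
for q in px: print(q.round(),plane(c,[q],[0,0,.016],np.array([0,0,1.]))[0].round(3),X[int(q[1]),int(q[0])].round(3))
c2,p2,d2=load('side'); q=np.array([455,350])*.64; X2=cloud(c2,d2); print('deck side',X2[int(q[1]),int(q[0])])
# deck plane fit from both
for X_,(a,b) in((X,(206,182)),(X2,(291,224))):
    w=X_[b-50:b+50,a-60:a+60].reshape(-1,3); w=w[(w[:,2]>.05)&(w[:,2]<.16)]
    best=None;rng=np.random.default_rng(0)
    for _ in range(500):
        a3=w[rng.choice(len(w),3)]; n=np.cross(a3[1]-a3[0],a3[2]-a3[0]); L=np.linalg.norm(n)
        if L<1e-6: continue
        n/=L; n*=np.sign(n[2]); 
        if abs(np.arccos(n[2])-.5)>.1: continue
        i=abs((w-a3[0])@n)<.003
        if best is None or i.sum()>best.sum(): best=i
    v=w[best]; m=v.mean(0); n=np.linalg.svd(v-m)[2][2]; n*=np.sign(n[2]); print(len(w),best.sum(),m,n,np.arccos(n[2]))
    print('azim upslope',np.degrees(np.arctan2(-n[1],-n[0])))
E
```

```text
[318. 223.] [0.448 0.173 0.016] [0.453 0.173 0.026]
[280. 259.] [0.612 0.151 0.016] [0.619 0.154 0.03 ]
[362. 271.] [0.51  0.344 0.016] [0.524 0.342 0.041]
[206. 182.] [ 0.531 -0.187  0.016] [ 0.587 -0.125  0.117]
[326. 258.] [0.534 0.249 0.016] [0.523 0.245 0.001]
[284. 189.] [0.404 0.022 0.016] [0.424 0.031 0.047]
[365. 221.] [0.359 0.28  0.016] [0.359 0.277 0.017]
[208. 269.] [0.751 0.014 0.016] [0.778 0.049 0.107]
[323. 314.] [0.672 0.32  0.016] [0.666 0.318 0.004]
[148. 240.] [ 0.786 -0.176  0.016] [ 0.791 -0.167  0.033]
deck side [ 0.52979825 -0.19163094  0.08411174]
3024 1459 [ 0.55560359 -0.14878458  0.10035671] [-0.47622056  0.01437848  0.8792083 ] 0.49659838547041535
azim upslope -1.7294004225915731
3131 1954 [ 0.54846002 -0.1602166   0.09584887] [-0.48181625  0.03291914  0.87565372] 0.5040085459554517
azim upslope -3.9085468116028768
```

```bash
python3 - <<'E'
from m1 import *
a=top('scene',.36,.74,.05,.45,.016,1000); b=top('side',.36,.74,.05,.45,.016,1000)
cv2.imwrite('pics/c.png',np.hstack([a,b])[...,::-1])
# deck rectified: provisional frame, azimuth -3deg, 0.5 slope
for n in('scene','side'):
    c,p,d=load(n); az=np.radians(-3); ex=np.array([np.cos(az)*np.cos(.5),np.sin(az)*np.cos(.5),np.sin(.5)]); ey=np.array([-np.sin(az),np.cos(az),0]); ez=np.cross(ex,ey)
    o=np.array([.552,-.155,.098]); s=1600; H,W=384,320*1
    v,u=np.mgrid[0:400,0:400]; P=o+((u.ravel()-200)/s)[:,None]*ex+((200-v.ravel())/s)[:,None]*ey
    q=proj(c,P).astype(np.float32).reshape(400,400,2); r=cv2.remap(p,q,None,cv2.INTER_CUBIC)
    out=r if n=='scene' else np.hstack([out,r])
cv2.imwrite('pics/d.png',out[...,::-1])
E
```

```text
(no output)
```

View pics/c.png

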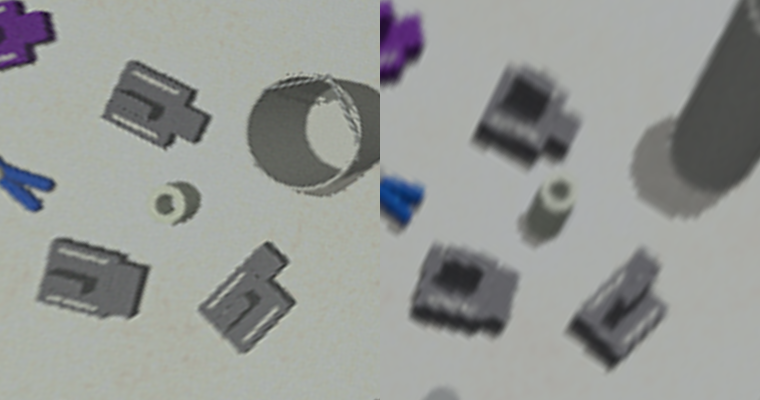

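View pics/d.png

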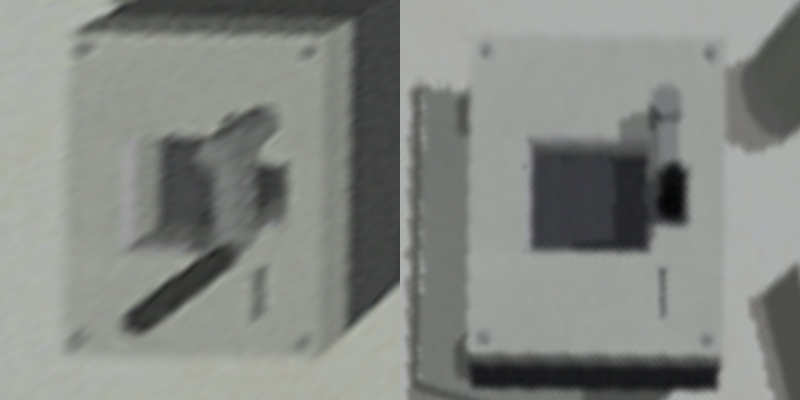

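Wrong: (497,348) has a wide tab, and (438,405) has a tab flush with one side. The match is (565,423), with a narrow tab and body shoulders on both sides. I'll confirm it in a wrist close-up.

```bash
python3 -m creep '[[0,0,0,0.04,-0.022,0,0.093],[0,0,0,0.04,-0.022,0,0.093],[0,0,0,0.04,-0.022,0,0.093],[0,0,0,0.04,-0.022,0,0.093],[0,0,0,0.04,-0.022,0,0.093],[0,0,0,0.04,-0.022,0,0.093],[0,0,0,0.04,-0.022,0,0.093],[0,0,0,0,0,0,0.093]]' 10
python3 - <<'E'
from h import *
c,p,d=snap('wrist'); cv2.imwrite('pics/e.png',p[...,::-1])
E
```

```text
t: 1.15
eef_pos: [0.5021, 0.3482, 0.2177]
eef_rot: [-0.0, 0.206, 0.979, -0.001]
ft_force: [-0.8, -0.2, 1.2]
grip_width: 0.093
finger_force: 0.0
```

View pics/e.png

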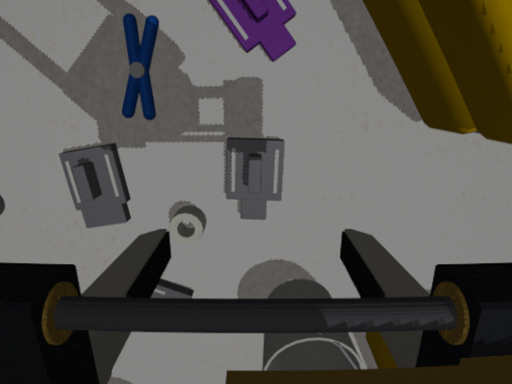

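The matching cassette is at (254,172) in the wrist view. Its narrow tab is centred and points down in the image at (253,210). The wide one is at (95,185), and the label roll at (186,222) is next to it. Next I'll measure its pose from depth and colour.

```bash
cat > cas.py <<'E'
from h import *
def cassette(u,v,n='wrist',r=70):
    c,p,d=load(n); X=cloud(c,d); g=p.astype(int).sum(2)
    z=X[...,2]; m=((z>.009)&(z<.022)).astype(np.uint8); 
    w=np.zeros_like(m); w[v-r:v+r,u-r:u+r]=1; m&=w
    m=cv2.morphologyEx(m,cv2.MORPH_OPEN,np.ones((3,3)))
    k,l,s,ce=cv2.connectedComponentsWithStats(m); i=1+np.argmax(s[1:,4]); print('stats',s[i])
    cn=max(cv2.findContours((l==i).astype(np.uint8),cv2.RETR_EXTERNAL,cv2.CHAIN_APPROX_NONE)[0],key=len)[:,0]
    P=plane(c,cn,[0,0,.016],np.array([0,0,1.]))[:,:2]
    (cx,cy),(a,b),ang=cv2.minAreaRect((P*1000).astype(np.float32)); 
    th=np.radians(ang+(90 if b>a else 0)); 
    A=plane(c,np.argwhere(l==i)[:,::-1],[0,0,.016],np.array([0,0,1.]))[:,:2]
    ex=np.array([np.cos(th),np.sin(th)]); C=np.array([cx,cy])/1000
    if ((A-C)@ex).mean()>0: ex=-ex   # mass lies at body side
    print('size',a,b,'centre',C,'origin',C-.012*ex,'az',np.degrees(np.arctan2(ex[1],ex[0])))
    ri=A  # ridge: high points
    R_=X[(z>.034)&(z<.046)&(w>0)]; print('ridge top',R_.mean(0) if len(R_) else None,len(R_))
    return C-.012*ex,ex
E
python3 - <<'E'
from cas import *
cassette(254,172)
c,p,d=load('wrist'); z=cloud(c,d)[...,2]; print((z[130:225:6,215:295:6]*1000).round().astype(int))
E
```

```text
stats [ 226  138   59   82 3400]
size 63.45222473144531 93.88394927978516 centre [0.51401324 0.34174289] origin [0.50321379 0.3469747 ] az -25.84793853759765
ridge top [0.5034845  0.34684695 0.03850056] 486
[[  0  -1  -2  -1  -1  -2  -2  -2  -1  -2  -2  -2   0  -3]
 [ -1  -1  -3  -3  -1  -1  -1  -1  -1  -1  -1  -1  -1  -2]
 [ -2  -3  15  14  15  15  14  14  15  17  16  15  -2  -2]
 [ -1  -3  14  16  14  16  14  15  15  13  15  13  -1  -1]
 [  0  -2  15  15  14  15  22  20  15  15  15  13   0  -1]
 [ -1 382  13  16  15  14  40  39  14  16  16  14  -1  -2]
 [ -1   0  13  15  15  13  39  39  15  14  15  15   0   0]
 [ -1  -2  15  15  14  14  38  39  15  13  15  14  -1   1]
 [  0  -2  15  15  14  14  39  40  14  15  15  15  -1  -2]
 [ -1  -2  16  17  14  14  38  38  14  14  16  15  -1  -2]
 [ -1   0  14  16  15  14  38  39  15  14  14  15  -2  -1]
 [ -2  -2  14  14  13  14  14  14  15  15  14  14  -2  -1]
 [ -1  -1  -3  -2  -2  14  13  14  16  -1  -1  -2  -1  -3]
 [ -2  -2   0  -3  -2  15  15  15  15  -1  -2  -1  -3  -1]
 [ -2  -1  -1  -2  -3  15  15  14  15  -3  -1  -2  -1  -3]
 [ -1  -2  -1  -2  -3  -2  -1  -2   0  -1   0  -1  -2  -2]]
```

```bash
cat > dock.py <<'E'
from h import *
import os
AZ,O=-3.0,None
if os.path.exists('dock.json'): AZ,O=json.load(open('dock.json'))
def frame(az=None):
    a=np.radians(AZ if az is None else az); ex=np.array([np.cos(a)*np.cos(.5),np.sin(a)*np.cos(.5),np.sin(.5)]); ey=np.array([-np.sin(a),np.cos(a),0]); return np.c_[ex,ey,np.cross(ex,ey)]
F=frame()
if O is None: O=np.array([.552,-.155,.098])+F@[-.0065,.0015,-.012]
O=np.array(O)
def goal(P,T,n=None):
    "world TCP P, rotation T: print needed turn (deg) and shift"
    s=bot.sense(); q=s['eef_rot']; C=R.from_quat([q[1],q[2],q[3],q[0]])
    rv=np.degrees((R.from_matrix(T)*C.inv()).as_rotvec()); print('turn',rv.round(2),np.linalg.norm(rv).round(1),'shift',(np.array(P)-s['eef_pos']).round(4))
def tool(yaw=0):  # tool in pocket frame, extra yaw about pocket z
    return F@R.from_euler('z',yaw,degrees=True).as_matrix()@np.diag([-1,1,-1.])
def pock(x,y,z,yaw=0): P=O+F@[x,y,z]; print(P.round(4)); goal(P,tool(yaw))
E
python3 -c "
from dock import *
print(O); pock(.02,0,.16)"
```

```text
[ 0.55212726 -0.15350461  0.08435274]
[ 0.4931 -0.1504  0.2344]
turn [ -6.61 -28.1   20.27] 35.3 shift [-0.0073 -0.4996  0.0165]
```

```bash
python3 -m creep '[[-0.83,-3.51,2.53,0,-0.05,0.002,0.093],[-0.83,-3.51,2.53,0,-0.05,0.002,0.093],[-0.83,-3.51,2.53,0,-0.05,0.002,0.093],[-0.83,-3.51,2.53,-0.001,-0.05,0.002,0.093],[-0.83,-3.51,2.53,-0.001,-0.05,0.002,0.093],[-0.83,-3.51,2.53,-0.001,-0.05,0.002,0.093],[-0.83,-3.51,2.53,-0.002,-0.05,0.002,0.093],[-0.83,-3.51,2.53,-0.002,-0.05,0.002,0.093]]' && python3 -m creep '[[0,0,0,0,-0.05,0,0.093],[0,0,0,0,-0.05,0,0.093],[0,0,0,0,0,0,0.093]]'
python3 - <<'E'
from dock import *
c,p,d=snap('wrist'); cv2.imwrite('pics/f.png',p[...,::-1])
pock(.02,0,.16)
X=(cloud(c,d)-O)@F; z=X[...,2]
m=(d>0)&(abs(X[...,0]-.005)<.07)&(abs(X[...,1])<.09)&(abs(z-.012)<.004)
v=cloud(c,d)[m]; n=np.linalg.svd(v-v.mean(0))[2][2]; n*=np.sign(n[2]); print(m.sum(),'deck z',z[m].mean(),'normal in F',n@F)
f=(abs(X[...,0])<.03)&(abs(X[...,1])<.028)&(abs(z)<.006); print('floor',f.sum(),z[f].mean(),X[f].mean(0))
k=(z>.045)&(z<.066)&(abs(X[...,0]-.05)<.08)&(abs(X[...,1])<.1); print('knob',k.sum(),np.median(X[k],0))
b=(z>.024)&(z<.032)&(abs(X[...,0]-.05)<.08)&(abs(X[...,1])<.1); print('bar',b.sum(),X[b].mean(0))
E
```

```text
t: 2.2
eef_pos: [0.492, -0.0425, 0.2344]
eef_rot: [0.244, 0.025, 0.969, -0.005]
ft_force: [1.1, 0.5, -0.7]
grip_width: 0.093
finger_force: 0.0
t: 2.58
eef_pos: [0.4928, -0.1453, 0.2343]
eef_rot: [0.243, 0.029, 0.969, -0.006]
ft_force: [-0.9, 0.2, -0.4]
grip_width: 0.0932
finger_force: 0.0
[ 0.4931 -0.1504  0.2344]
turn [-0.24 -0.51  0.3 ] 0.6 shift [ 0.0005 -0.0072  0.0005]
19483 deck z 0.011918346127084947 normal in F [8.54441998e-04 7.94675723e-03 9.99968059e-01]
floor 3361 -6.151103059737895e-05 [-4.77838862e-04 -1.04230553e-04 -6.15110306e-05]
knob 331 [ 0.04578031 -0.01444361  0.05944842]
bar 1054 [0.04557858 0.02398488 0.02840425]
```

View pics/f.png

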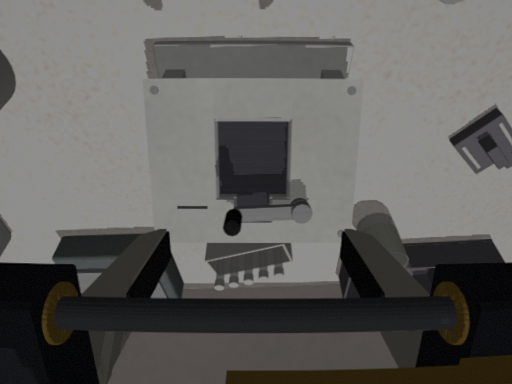

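The wrist view shows the deck (150–360, 80–243) with the pocket at (255,158). The bar runs from its pivot at (301,210) to the black knob at (232,221), at an angle of about 0, and the index line is at (192,207). Next I'll refine the pocket frame.

```bash
cat > ref.py <<'E'
from dock import *
def refine(save=False):
    c,p,d=load('wrist'); X=(cloud(c,d)-O)@F; z=X[...,2]
    m=((abs(z-.012)<.004)&(abs(X[...,0]-.005)<.095)&(abs(X[...,1])<.115)).astype(np.uint8); m=cv2.morphologyEx(m,cv2.MORPH_OPEN,np.ones((3,3)))
    cn=max(cv2.findContours(m,cv2.RETR_EXTERNAL,cv2.CHAIN_APPROX_NONE)[0],key=len)[:,0]
    Q=((plane(c,cn,O+F@[0,0,.012],F[:,2])-O)@F)[:,:2]; r=cv2.minAreaRect((Q*1000).astype(np.float32)); print('deck rect (centre expected 5,0; 160x200)',r)
    # pocket mouth/floor edges: dark floor by colour and depth
    f=((z<.005)&(z>-.006)&(abs(X[...,0])<.05)&(abs(X[...,1])<.045)).astype(np.uint8)
    f=cv2.morphologyEx(f,cv2.MORPH_OPEN,np.ones((15,15)))
    cn=max(cv2.findContours(f,cv2.RETR_EXTERNAL,cv2.CHAIN_APPROX_NONE)[0],key=len)[:,0]
    Q=((plane(c,cn,O,F[:,2])-O)@F)[:,:2]; print('floor rect (0,0; 73x67)',cv2.minAreaRect((Q*1000).astype(np.float32)),Q.min(0),Q.max(0))
refine()
c,p,d=load('wrist'); X=(cloud(c,d)-O)@F; z=X[...,2]
# knob top: dark pixels
k=((z>.052)&(z<.068)&(abs(X[...,0]-.05)<.08)&(abs(X[...,1])<.1)); uv=np.argwhere(k)[:,::-1]
Q=(plane(c,uv,O+F@[0,0,.06],F[:,2])-O)@F; print('knob top',Q.mean(0),Q.min(0),Q.max(0))
E
python3 ref.py
```

```text
deck rect (centre expected 5,0; 160x200) ((3.2734603881835938, 2.5342483520507812), (200.64988708496094, 160.193115234375), 89.31380462646484)
floor rect (0,0; 73x67) ((3.937061309814453, 3.0467357635498047), (67.84160614013672, 83.63019561767578), 89.25402069091797) [-0.03775685 -0.0312658 ] [0.04584048 0.03709448]
knob top [ 0.04661123 -0.01456974  0.06      ] [ 0.03722032 -0.0219824   0.06      ] [ 0.05546979 -0.00726992  0.06      ]
```

```bash
python3 - <<'E'
from dock import *
json.dump([-3.7,list(O+F@[-.0016,.0026,0])],open('dock.json','w'))
E
python3 - <<'E'
from dock import *
print(O,bot.sense()['qpos'].round(2)); pock(.0475,-.018,.10,-55); pock(.0475,-.018,.034,-55); print('n',F[:,2],F[:,0],F[:,1])
c,p,d=load('wrist'); X=(cloud(c,d)-O)@F
for u,v in[(301,208),(265,213),(232,215),(232,225)]: print(u,v,X[v,u].round(4))
E
```

```text
[ 0.55086112 -0.15083469  0.08358566] [-0.72 -0.1   2.    0.39  0.88 -2.43]
[ 0.5435 -0.1684  0.1941]
turn [ 25.89  -1.98 -48.77] 55.3 shift [ 0.0509 -0.0252 -0.0398]
[ 0.575  -0.1704  0.1362]
turn [ 25.89  -1.98 -48.77] 55.3 shift [ 0.0825 -0.0273 -0.0977]
n [-0.47842623  0.03093844  0.87758256] [ 0.87575334 -0.05663243  0.47942554] [0.06453231 0.99791562 0.        ]
301 208 [0.041  0.0457 0.032 ]
265 213 [0.0475 0.0125 0.0276]
232 215 [ 0.0423 -0.0173  0.048 ]
232 225 [ 0.0469 -0.0165  0.0605]
```

```bash
python3 - <<'E'
from dock import *
json.dump([-3.7,list(O+F@[0,0,.0015])],open('dock.json','w'))
E
python3 -m creep '[[4.31,-0.33,-8.13,0.0085,-0.0042,-0.006,0.05],[4.31,-0.33,-8.13,0.0085,-0.0042,-0.006,0.05],[4.31,-0.33,-8.13,0.0085,-0.0042,-0.006,0.05],[4.31,-0.33,-8.13,0.0085,-0.0042,-0.006,0.05],[4.31,-0.33,-8.13,0.0085,-0.0042,-0.006,0.05],[4.31,-0.33,-8.13,0.0085,-0.0042,-0.006,0.05],[0,0,0,0,0,0,0.05]]' 15
python3 -c "
from dock import *
print(O);pock(.0475,-.018,.10,-55); pock(.0475,-.018,.034,-55)"
```

```text
t: 3.5
eef_pos: [0.544, -0.1651, 0.1974]
eef_rot: [0.222, 0.472, 0.846, 0.107]
ft_force: [0.5, -0.4, 0.7]
grip_width: 0.05
finger_force: 0.0
[ 0.55014348 -0.15078828  0.08490204]
[ 0.5427 -0.1683  0.1954]
turn [ 0.07 -0.07 -0.39] 0.4 shift [-0.0012 -0.0033 -0.002 ]
[ 0.5743 -0.1704  0.1375]
turn [ 0.07 -0.07 -0.39] 0.4 shift [ 0.0303 -0.0053 -0.0599]
```

```bash
python3 -m creep '[[0,0,0,0.009,-0.004,-0.02,0.05],[0,0,0,0.0105,-0.001,-0.02,0.05],[0,0,0,0.0105,0,-0.02,0.05],[0,0,0,0,0,0,0.05],[0,0,0,0,0,0,0.01],[0,0,0,0,0,0,0.01],[0,0,0,0,0,0,0.01],[0,0,0,0,0,0,0.01]]' 15
python3 -c "
from dock import *
s=bot.sense(); print((F.T@(s['eef_pos']-O)).round(4))
# arc world shifts
K=lambda a:F@np.array([.047+.064*np.sin(a),.046-.064*np.cos(a),0])
A=np.linspace(0,1.2,9)
for a,b in zip(A,A[1:]): print((K(b)-K(a)).round(4))"
```

```text
t: 4.5
eef_pos: [0.5739, -0.1727, 0.1385]
eef_rot: [0.223, 0.474, 0.845, 0.107]
ft_force: [-0.4, 1.0, 1.7]
grip_width: 0.0157
finger_force: 15.0
[ 0.0478 -0.0203  0.035 ]
[0.0084 0.0002 0.0046]
[0.0083 0.0016 0.0045]
[0.008  0.003  0.0043]
[0.0076 0.0043 0.004 ]
[0.0069 0.0056 0.0036]
[0.0062 0.0067 0.0031]
[0.0052 0.0076 0.0026]
[0.0042 0.0084 0.002 ]
```

```bash
python3 -m creep '[[0,0,0,0.0084,0.0002,0.0046,0.01],[0,0,0,0.0083,0.0016,0.0045,0.01],[0,0,0,0.008,0.003,0.0043,0.01],[0,0,0,0.0076,0.0043,0.004,0.01],[0,0,0,0.0069,0.0056,0.0036,0.01],[0,0,0,0.0062,0.0067,0.0031,0.01],[0,0,0,0.0052,0.0076,0.0026,0.01],[0,0,0,0.0042,0.0084,0.002,0.01]]'
python3 -m creep '[[0,0,0,0,0,0,0.01],[0,0,0,0,0,0,0.01]]'
python3 -c "
from dock import *
s=bot.sense(); print((F.T@(s['eef_pos']-O)).round(4),s['finger_force'])"
```

```text
t: 5.5
eef_pos: [0.6291, -0.1366, 0.1675]
eef_rot: [0.224, 0.474, 0.845, 0.106]
ft_force: [-2.7, -4.5, 2.7]
grip_width: 0.0159
finger_force: 15.0
t: 5.75
eef_pos: [0.6294, -0.136, 0.1676]
eef_rot: [0.224, 0.474, 0.845, 0.107]
ft_force: [-0.6, -0.6, 4.6]
grip_width: 0.0155
finger_force: 15.0
[0.1082 0.0199 0.0351] 15.002050995826721
```

```bash
python3 -m creep '[[0,0,0,0,0,0,0.05],[0,0,0,0,0,0,0.05],[0,0,0,-0.012,0.001,0.022,0.05],[0,0,0,-0.024,0.0015,0.044,0.05],[0,0,0,-0.024,0.0015,0.044,0.05],[0,0,0,-0.01,0.001,0.02,0.05],[0,0,0,0,0,0,0.05]]'
cat >> dock.py <<'E'
def down(x,y,z,az):  # tool pointing down above cassette with x axis azimuth az
    a=np.radians(az); ex=np.array([np.cos(a),np.sin(a),0]); ey=np.array([-np.sin(a),np.cos(a),0]); goal([x,y,z],np.c_[-ex,ey,[0,0,-1]])
E
python3 -c "
from dock import *
down(.5033,.347,.15,-25.8)"
```

```text
t: 6.62
eef_pos: [0.559, -0.1309, 0.2986]
eef_rot: [0.225, 0.474, 0.845, 0.106]
ft_force: [0.5, 0.2, -1.0]
grip_width: 0.0499
finger_force: 0.0
turn [-6.28 28.54 32.05] 43.4 shift [-0.0557  0.4779 -0.1486]
```

```bash
python3 -m creep '[[-0.63,2.85,3.21,-0.006,0.048,-0.008,0.05],[-0.63,2.85,3.21,-0.006,0.048,-0.008,0.05],[-0.63,2.85,3.21,-0.006,0.048,-0.008,0.05],[-0.63,2.85,3.21,-0.006,0.048,-0.008,0.05],[-0.63,2.85,3.21,-0.006,0.048,-0.008,0.05],[-0.63,2.85,3.21,-0.006,0.048,-0.008,0.05],[-0.63,2.85,3.21,-0.006,0.048,-0.008,0.05],[-0.63,2.85,3.21,-0.006,0.048,-0.008,0.05]]' >/dev/null; python3 -m creep '[[-0.63,2.85,3.21,-0.004,0.048,-0.04,0.05],[-0.63,2.85,3.21,-0.004,0.045,-0.04,0.05],[0,0,0,0,0,0,0.05]]'
python3 -c "
from dock import *
down(.5033,.347,.0205,-25.8)"
```

```text
t: 8.0
eef_pos: [0.4992, 0.3479, 0.145]
eef_rot: [-0.007, 0.221, 0.975, -0.004]
ft_force: [-0.5, -0.8, -0.0]
grip_width: 0.0496
finger_force: 0.0
turn [ 0.26 -0.86 -0.27] 0.9 shift [ 0.0041 -0.0009 -0.1245]
```

```bash
python3 -m creep '[[0.26,-0.86,-0.27,0.004,-0.001,-0.03,0.05],[0,0,0,0,0,-0.04,0.05],[0,0,0,0,0,-0.034,0.05],[0,0,0,0,0,-0.0205,0.05],[0,0,0,0,0,0,0.05],[0,0,0,0,0,0,0.01],[0,0,0,0,0,0,0.01],[0,0,0,0,0,0,0.01]]' 40
python3 -c "
from dock import *
down(.5033,.347,.0205,-25.8)"
```

```text
t: 9.0
eef_pos: [0.5074, 0.3455, 0.0294]
eef_rot: [0.006, 0.225, 0.974, 0.004]
ft_force: [0.8, -1.0, -0.2]
grip_width: 0.0243
finger_force: 0.0
turn [-0.3   0.8   0.23] 0.9 shift [-0.0041  0.0015 -0.0089]
```

```bash
python3 -m creep '[[0,0,0,0,0,0,0.04],[0,0,0,0,0,0,0.04]]'
python3 -c "
from dock import *
down(.5033,.347,.0205,-25.8)"
```

```text
t: 9.25
eef_pos: [0.5068, 0.3454, 0.0286]
eef_rot: [0.006, 0.225, 0.974, 0.004]
ft_force: [-0.6, -0.1, 1.1]
grip_width: 0.0385
finger_force: 0.0
turn [-0.26  0.72  0.22] 0.8 shift [-0.0035  0.0016 -0.0081]
```

```bash
python3 -m creep '[[-0.26,0.72,0.22,-0.0035,0.0016,-0.0075,0.04],[0,0,0,0,0,0,0.04],[0,0,0,0,0,0,0.04]]'
python3 -c "
from dock import *
down(.5033,.347,.0205,-25.8)"
```

```text
t: 9.62
eef_pos: [0.5031, 0.3469, 0.0206]
eef_rot: [-0.0, 0.223, 0.975, -0.0]
ft_force: [-0.9, 0.0, -0.8]
grip_width: 0.0399
finger_force: 0.0
turn [ 0.02 -0.05  0.  ] 0.0 shift [ 0.0002  0.0001 -0.0001]
```

Now it's exactly on pose, so I'll grip and lift.

```bash
python3 -m creep '[[0,0,0,0,0,0,0.005],[0,0,0,0,0,0,0.005],[0,0,0,0,0,0,0.005],[0,0,0,0,0,0,0.005],[0,0,0,0,0,0.03,0.005],[0,0,0,0,0,0.05,0.005],[0,0,0,0,0,0.05,0.005],[0,0,0,0,0,0,0.005]]' 40
python3 - <<'E'
from dock import *
c,p,d=snap('wrist'); s=bot.sense(); q=s['eef_rot']; T=R.from_quat([q[1],q[2],q[3],q[0]]).as_matrix()
X=(cloud(c,d)-s['eef_pos'])@T   # tool frame
m=(d>0)&(abs(X[...,2])<.012)&(np.hypot(X[...,0],X[...,1])<.09)
print('pix',m.sum(),X[m].min(0),X[m].max(0),np.median(X[m],0))
cv2.imwrite('pics/g.png',p[...,::-1])
E
```

```text
t: 10.62
eef_pos: [0.5058, 0.3482, 0.1555]
eef_rot: [0.003, 0.223, 0.975, 0.003]
ft_force: [0.5, 0.3, -2.3]
grip_width: 0.0137
finger_force: 40.0
pix 6722 [-0.03764663 -0.02980356 -0.01199795] [0.03345201 0.03462741 0.01199903] [0.01910324 0.00206339 0.00342795]
```

View pics/g.png

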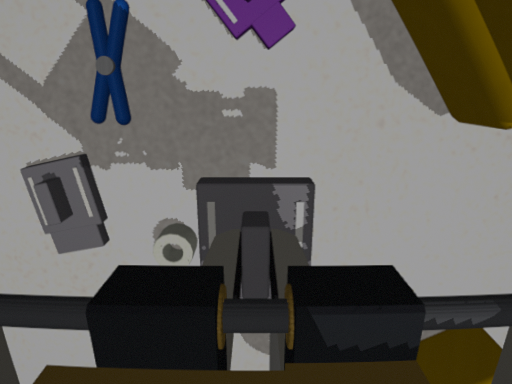

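```bash
python3 - <<'E'
from dock import *
c,p,d=load('wrist'); s=bot.sense(); q=s['eef_rot']; T=R.from_quat([q[1],q[2],q[3],q[0]]).as_matrix()
X=(cloud(c,d)-s['eef_pos'])@T
m=((d>0)&(abs(X[...,2]-.0035)<.012)).astype(np.uint8); m[250:]=0; m[:,:180]=0; m[:,330:]=0
def e(uv): return ((plane(c,uv,s['eef_pos']+T[:,2]*.0045,T[:,2])-s['eef_pos'])@T)[:,:2]*1000
rows=range(190,225,5); L=[[np.flatnonzero(m[r]).min()-.5,r] for r in rows]; Rr=[[np.flatnonzero(m[r]).max()+.5,r] for r in rows]
cols=range(210,305,8); U=[[k,np.flatnonzero(m[:,k]).min()-.5] for k in cols]
for n,a in(('L',L),('R',Rr),('U',U)): E_=e(a); print(n,E_.mean(0).round(2),np.degrees(np.arctan2(*np.polyfit(*(E_.T if n=='U' else E_.T[::-1]),1)[:1],1)) if 0 else np.polyfit(*( (E_[:,1],E_[:,0]) if n=='U' else (E_[:,0],E_[:,1])),1))
print('plate z',np.median(X[m>0][:,2]))
print('slope rim'); 
pock(-.0015,-.0024,.08); pock(-.0015,-.0024,.04); pock(-.0015,-.0024,.0205)
E
```

```text
L [ 20.4  -29.67] [-3.04561995e-03 -2.96096415e+01]
R [20.29 34.28] [2.55354855e-02 3.37579040e+01]
U [35.63  1.55] [-2.07441872e-03  3.56306474e+01]
plate z 0.0034884223767491463
slope rim
[ 0.5104 -0.1506  0.1544]
turn [ -7.46 -27.71  21.61] 35.9 shift [ 0.0062 -0.498   0.0018]
[ 0.5295 -0.1519  0.1193]
turn [ -7.46 -27.71  21.61] 35.9 shift [ 0.0254 -0.4992 -0.0333]
[ 0.5389 -0.1525  0.1022]
turn [ -7.46 -27.71  21.61] 35.9 shift [ 0.0347 -0.4998 -0.0504]
```

```bash
python3 -m creep '[[0,0,0,0,-0.02,0.02,0.005],[-0.75,-2.77,2.16,0,-0.04,0.014,0.005],[-0.75,-2.77,2.16,0,-0.048,0.004,0.005],[-0.75,-2.77,2.16,-0.001,-0.048,0,0.005],[-0.75,-2.77,2.16,-0.001,-0.048,0,0.005],[-0.75,-2.77,2.16,-0.001,-0.048,0,0.005],[-0.75,-2.77,2.16,-0.001,-0.048,0,0.005],[-0.75,-2.77,2.16,-0.001,-0.048,0,0.005]]' 40; python3 -m creep '[[-0.75,-2.77,2.16,-0.002,-0.048,0,0.005],[-0.75,-2.77,2.16,-0.002,-0.048,0,0.005],[-0.75,-2.77,2.16,-0.002,-0.048,0,0.005],[0,0,0,0,0,0,0.005],[0,0,0,0,0,0,0.005]]'
python3 -c "
from dock import *
pock(.001,-.0023,.12)"
```

```text
t: 11.68
eef_pos: [0.4965, -0.0029, 0.1879]
eef_rot: [0.173, 0.09, 0.981, -0.007]
ft_force: [1.0, -0.3, -1.6]
grip_width: 0.0138
finger_force: 40.0
t: 12.3
eef_pos: [0.4911, -0.142, 0.1877]
eef_rot: [0.243, 0.034, 0.969, -0.009]
ft_force: [0.2, 1.0, -1.4]
grip_width: 0.0136
finger_force: 40.0
[ 0.4935 -0.1494  0.1907]
turn [-0.02 -0.49  0.33] 0.6 shift [ 0.0023 -0.0074  0.003 ]
```

```bash
python3 -m creep '[[0,-0.49,0.33,0.0023,-0.0074,0.003,0.005],[0,0,0,0.0115,-0.0008,-0.021,0.005],[0,0,0,0.0115,-0.0008,-0.021,0.005],[0,0,0,0.0096,-0.0006,-0.0176,0.005],[0,0,0,0,0,0,0.005],[0,0,0,0,0,0,0.005],[0,0,0,0,0,0,0.005]]'
python3 -c "
from dock import *
s=bot.sense(); print((F.T@(s['eef_pos']-O)).round(4),F.T@s['ft_force']);pock(.001,-.0023,.045)"
```

```text
t: 13.18
eef_pos: [0.5277, -0.1516, 0.1332]
eef_rot: [0.249, 0.03, 0.968, -0.009]
ft_force: [0.3, -1.0, -1.0]
grip_width: 0.014
finger_force: 40.0
[ 0.0036 -0.0023  0.0531] [-0.1428208  -0.95819843 -1.0687496 ]
[ 0.5293 -0.1517  0.1249]
turn [ 0.16  0.22 -0.15] 0.3 shift [ 0.0016 -0.0001 -0.0083]
```

```bash
python3 -m creep '[[0.16,0.22,-0.15,0.0016,0,-0.0083,0.005],[0,0,0,0.0048,-0.0003,-0.0088,0.005],[0,0,0,0,0,0,0.005],[0,0,0,0,0,0,0.005]]'
python3 -c "
from dock import *
s=bot.sense(); print((F.T@(s['eef_pos']-O)).round(4),F.T@s['ft_force']);pock(.001,-.0023,.0265)"
```

```text
t: 13.68
eef_pos: [0.5337, -0.1519, 0.1148]
eef_rot: [0.246, 0.032, 0.969, -0.007]
ft_force: [0.3, 0.2, -2.2]
grip_width: 0.0137
finger_force: 40.0
[-0.     -0.0022  0.034 ] [-0.76649849  0.24951925 -2.07442774]
[ 0.5382 -0.1523  0.1086]
turn [-0.09 -0.11  0.03] 0.1 shift [ 0.0045 -0.0004 -0.0061]
```

```bash
python3 -m creep '[[0,0,0,0.0025,-0.0002,-0.0026,0.005],[0,0,0,0.0013,-0.0001,-0.0022,0.005],[0,0,0,0.001,-0.0001,-0.0018,0.005],[0,0,0,0,0,0,0.005],[0,0,0,0,0,0,0.005]]'
python3 -c "
from dock import *
s=bot.sense(); print((F.T@(s['eef_pos']-O)).round(4),F.T@s['ft_force'],F.T@s['wrist_torque']);pock(.001,-.0023,.0205)"
```

```text
t: 14.3
eef_pos: [0.5377, -0.1519, 0.1087]
eef_rot: [0.246, 0.031, 0.969, -0.007]
ft_force: [-12.6, 0.4, 8.6]
grip_width: 0.0138
finger_force: 40.0
[ 0.0005 -0.002   0.0268] [-6.97810416 -0.39096469 13.55902838] [ 0.03107845  1.0939878  -0.08082751]
[ 0.5411 -0.1525  0.1034]
turn [-0.07 -0.11 -0.  ] 0.1 shift [ 0.0034 -0.0006 -0.0053]
```

```bash
python3 -m creep '[[0,0,0,-0.0013,0,-0.0007,0.005],[0,0,0,0,0,0,0.005],[0,0,0,0.0008,0,-0.0015,0.005],[0,0,0,0,0,0,0.005]]'
python3 -c "
from dock import *
s=bot.sense(); print((F.T@(s['eef_pos']-O)).round(4),F.T@s['ft_force'],F.T@s['wrist_torque']);pock(-.001,-.0023,.0205)"
```

```text
t: 14.8
eef_pos: [0.5376, -0.1519, 0.1067]
eef_rot: [0.247, 0.031, 0.969, -0.007]
ft_force: [-10.9, 1.4, 7.4]
grip_width: 0.0137
finger_force: 40.0
[-0.0005 -0.002   0.0251] [-6.12568319  0.68775058 11.75067521] [0.18673311 0.75609918 0.03954476]
[ 0.5393 -0.1524  0.1024]
turn [-0.06 -0.08 -0.  ] 0.1 shift [ 0.0017 -0.0004 -0.0043]
```

Going in; I'll keep easing x downhill while I push down.

```bash
python3 -m creep '[[0,0,0,-0.0013,0,-0.0007,0.005],[0,0,0,0,0,0,0.005],[0,0,0,0.0008,0,-0.0015,0.005],[0,0,0,0.0008,0,-0.0015,0.005],[0,0,0,0,0,0,0.005]]'
python3 -c "
from dock import *
s=bot.sense(); print((F.T@(s['eef_pos']-O)).round(4),F.T@s['ft_force'],F.T@s['wrist_torque']);pock(-.001,-.0023,.0205)"
```

```text
t: 15.42
eef_pos: [0.5388, -0.1521, 0.1032]
eef_rot: [0.247, 0.031, 0.968, -0.007]
ft_force: [-3.7, 4.7, 9.1]
grip_width: 0.0136
finger_force: 40.0
[-0.0011 -0.002   0.0214] [0.85374438 4.42760199 9.89313778] [0.88941467 0.42677372 0.02481567]
[ 0.5393 -0.1524  0.1024]
turn [-0.07 -0.03  0.  ] 0.1 shift [ 0.0005 -0.0003 -0.0008]
```

```bash
python3 -m creep '[[0,0,0,0.0008,0.0004,-0.0015,0.005],[0,0,0,0,0,0,0.005],[0,0,0,0,0,0,0.005]]'
python3 -c "
from dock import *
s=bot.sense(); print((F.T@(s['eef_pos']-O)).round(4),F.T@s['ft_force'],F.T@s['wrist_torque'])"
```

```text
t: 15.8
eef_pos: [0.5402, -0.1521, 0.1026]
eef_rot: [0.248, 0.031, 0.968, -0.008]
ft_force: [-4.0, 4.3, 12.6]
grip_width: 0.0137
finger_force: 40.0
[-0.0001 -0.002   0.0202] [ 2.27485554  4.02904125 13.06287277] [0.90870667 0.1845227  0.03477378]
```

Bottomed out. I'll release, back off along the deck normal and look.

```bash
python3 -m creep '[[0,0,0,0,0,0,0.03],[0,0,0,0,0,0,0.03],[0,0,0,-0.005,0.0003,0.009,0.03],[0,0,0,-0.014,0.001,0.026,0.04],[0,0,0,-0.024,0.0015,0.044,0.06],[0,0,0,-0.024,0.0015,0.044,0.093],[0,0,0,0,0,0,0.093],[0,0,0,0,0,0,0.093]]'
python3 - <<'E'
from dock import *
c,p,d=snap('wrist'); X=(cloud(c,d)-O)@F; z=X[...,2]
cv2.imwrite('pics/i.png',p[60:280,100:420,::-1].repeat(2,0).repeat(2,1))
m=(abs(z-.016)<.006)&(abs(X[...,0])<.032)&(abs(X[...,1])<.03); v=X[m]
n=np.linalg.svd(v-v.mean(0))[2][2]; print(m.sum(),'plate',v.mean(0),'normal',n*np.sign(n[2]))
q=(abs(z-.012)<.004)&(abs(X[...,0])<.075)&(abs(X[...,1])>.05)&(abs(X[...,1])<.09); v=X[q]; n=np.linalg.svd(v-v.mean(0))[2][2]; print('deck',v.mean(0),n*np.sign(n[2]))
t=(abs(z-.016)<.006)&(abs(X[...,0]-.048)<.007)&(abs(X[...,1])<.012); print('tab z',X[t].mean(0))
E
```

```text
t: 16.8
eef_pos: [0.4718, -0.1477, 0.224]
eef_rot: [0.247, 0.032, 0.969, -0.008]
ft_force: [0.2, -0.2, -0.5]
grip_width: 0.0754
finger_force: 0.0
3300 plate [-0.00198531  0.00020972  0.0145498 ] normal [0.00191165 0.00198049 0.99999621]
deck [-0.01040566 -0.00113478  0.01044706] [4.63569861e-04 2.03595073e-03 9.99997820e-01]
tab z [ 4.79412566e-02 -2.80883254e-06  1.44567554e-02]
```

View pics/i.png

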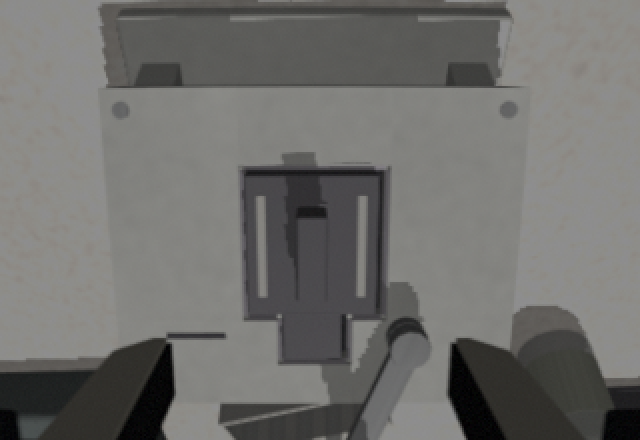

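The crop shows the cassette seated in the pocket, with its ridge at (312,255), tab at (313,338) and pivot at (408,332). Depth puts the plate 4.1 mm above the deck and parallel to it, so it's fully home. Now I'll swing the bar back.

```bash
python3 -c "
from dock import *
pock(.1082,.0199,.12,-55);pock(.1082,.0199,.035,-55)"
```

```text
[ 0.5888 -0.1333  0.2421]
turn [ 26.15  -1.8  -48.24] 54.9 shift [0.117  0.0141 0.0189]
[ 0.6294 -0.136   0.1675]
turn [ 26.15  -1.8  -48.24] 54.9 shift [ 0.1577  0.0114 -0.0557]
```

```bash
python3 -m creep '[[4.36,-0.3,-8.04,0.0195,0.0024,0.0035,0.05],[4.36,-0.3,-8.04,0.0195,0.0024,0.0035,0.05],[4.36,-0.3,-8.04,0.0195,0.0024,0.0035,0.05],[4.36,-0.3,-8.04,0.0195,0.0024,0.0035,0.05],[4.36,-0.3,-8.04,0.0195,0.0024,0.0035,0.05],[4.36,-0.3,-8.04,0.0195,0.0024,0.0035,0.05],[0,0,0,0,0,0,0.05],[0,0,0,0,0,0,0.05]]' 15
python3 -c "
from dock import *
pock(.1082,.0199,.12,-55);pock(.1082,.0199,.036,-55)"
```

```text
t: 17.85
eef_pos: [0.5884, -0.1326, 0.2432]
eef_rot: [0.222, 0.474, 0.846, 0.106]
ft_force: [-0.9, 0.5, -0.6]
grip_width: 0.05
finger_force: 0.0
[ 0.5888 -0.1333  0.2421]
turn [ 0.06 -0.16 -0.19] 0.3 shift [ 0.0004 -0.0007 -0.0011]
[ 0.629  -0.1359  0.1684]
turn [ 0.06 -0.16 -0.19] 0.3 shift [ 0.0406 -0.0033 -0.0748]
```

```bash
python3 -m creep '[[0,0,0,0.0102,-0.0009,-0.0187,0.05],[0,0,0,0.0102,-0.0008,-0.0187,0.05],[0,0,0,0.0102,-0.0008,-0.0187,0.05],[0,0,0,0.01,-0.0008,-0.0187,0.05],[0,0,0,0,0,0,0.05],[0,0,0,0,0,0,0.01],[0,0,0,0,0,0,0.01],[0,0,0,0,0,0,0.01]]' 15
python3 -m creep '[[0,0,0,0,0,0,0.01],[0,0,0,0,0,0,0.01]]'
python3 -c "
from dock import *
s=bot.sense(); P=F.T@(s['eef_pos']-O); print(P.round(4))
piv=np.array([.0475,.0437]); a=np.arctan2(P[0]-piv[0],piv[1]-P[1]); print(a)
K=lambda a:F@np.array([.064*np.sin(a),-.064*np.cos(a),0])
A=np.linspace(a,0,9)
for u,v in zip(A,A[1:]): print((K(v)-K(u)).round(4))"
```

```text
t: 18.85
eef_pos: [0.6298, -0.1367, 0.1712]
eef_rot: [0.224, 0.475, 0.845, 0.107]
ft_force: [-0.2, -0.6, -0.5]
grip_width: 0.0246
finger_force: 0.0
t: 19.1
eef_pos: [0.6296, -0.1365, 0.1706]
eef_rot: [0.224, 0.475, 0.845, 0.107]
ft_force: [-3.6, 0.1, 2.1]
grip_width: 0.0155
finger_force: 15.0
[0.1099 0.0193 0.0376]
1.1986173874115698
[-0.0042 -0.0084 -0.002 ]
[-0.0052 -0.0076 -0.0026]
[-0.0062 -0.0066 -0.0031]
[-0.0069 -0.0055 -0.0036]
[-0.0076 -0.0043 -0.004 ]
[-0.008  -0.003  -0.0043]
[-0.0083 -0.0016 -0.0045]
[-0.0084 -0.0002 -0.0046]
```

```bash
python3 -m creep '[[0,0,0,-0.0042,-0.0084,-0.002,0.01],[0,0,0,-0.0052,-0.0076,-0.0026,0.01],[0,0,0,-0.0062,-0.0066,-0.0031,0.01],[0,0,0,-0.0069,-0.0055,-0.0036,0.01],[0,0,0,-0.0076,-0.0043,-0.004,0.01],[0,0,0,-0.008,-0.003,-0.0043,0.01],[0,0,0,-0.0083,-0.0016,-0.0045,0.01],[0,0,0,-0.0084,-0.0002,-0.0046,0.01]]'
python3 -m creep '[[0,0,0,0,0,0,0.01],[0,0,0,0,0,0,0.01]]'
python3 -c "
from dock import *
s=bot.sense(); P=F.T@(s['eef_pos']-O); print(P.round(4),F.T@s['ft_force'])"
```

```text
t: 20.1
eef_pos: [0.5769, -0.1806, 0.1438]
eef_rot: [0.229, 0.475, 0.843, 0.103]
ft_force: [2.4, -14.5, -0.3]
grip_width: 0.0121
finger_force: 16.2
t: 20.35
eef_pos: [0.5758, -0.1806, 0.1431]
eef_rot: [0.228, 0.476, 0.844, 0.103]
ft_force: [-2.7, -16.6, 0.7]
grip_width: 0.0115
finger_force: 16.2
[ 0.052  -0.0281  0.0379] [ -1.13830959 -16.75995384   1.39370226]
```

The knob has slipped towards the pad edge. I'll open, back off and measure the bar.

```bash
python3 -m creep '[[0,0,0,0,0,0,0.04],[0,0,0,0,0,0,0.04],[0,0,0,-0.014,0.001,0.026,0.04],[0,0,0,-0.024,0.0015,0.044,0.05],[0,0,0,-0.014,0.001,0.026,0.05],[0,0,0,0,0,0,0.05],[0,0,0,0,0,0,0.05]]'
cat > bar.py <<'E'
from dock import *
c,p,d=snap('wrist'); X=(cloud(c,d)-O)@F; z=X[...,2]
import sys; cv2.imwrite(f'pics/{sys.argv[1]}.png',p[...,::-1])
w=(abs(X[...,0]-.06)<.08)&(abs(X[...,1])<.07)
k=(z>.054)&(z<.066)&w; Q=(plane(c,np.argwhere(k)[:,::-1],O+F@[0,0,.06],F[:,2])-O)@F; print('knob',k.sum(),Q.mean(0),Q.min(0),Q.max(0))
b=(z>.023)&(z<.031)&w; v=X[b][:,:2]; n=np.linalg.svd(v-v.mean(0))[2]; print('bar',b.sum(),v.mean(0),'angle',np.arctan(-n[0][0]/n[0][1]))
m=(abs(z-.0145)<.004)&(abs(X[...,0])<.03)&(abs(X[...,1])<.03); print('plate',X[m].mean(0))
E
python3 bar.py j
```

```text
t: 21.22
eef_pos: [0.5224, -0.17, 0.236]
eef_rot: [0.222, 0.475, 0.845, 0.107]
ft_force: [-0.3, 0.3, -0.5]
grip_width: 0.0499
finger_force: 0.0
knob 307 [ 0.03907726 -0.01599593  0.06      ] [ 0.03129671 -0.02396267  0.06      ] [ 0.04683162 -0.00818186  0.06      ]
bar 1392 [0.0418004  0.02204777] angle -0.23801789688175887
plate [-0.00022219  0.00173947  0.01468407]
```

View pics/j.png

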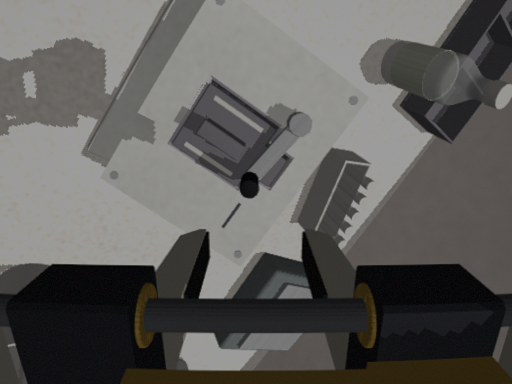

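```bash
cat >> bar.py <<'E'
P=(plane(c,np.argwhere(np.ones((384,512)))[:,::-1],O+F@[0,0,.0125],F[:,2])-O)@F; P=P.reshape(384,512,3); g=p.sum(2)
i=(g<np.median(g[(abs(z-.0105)<.003)&w])*.6)&(abs(P[...,0]-.047)<.014)&(P[...,1]<-.032)&(P[...,1]>-.09)&(z<.016)
v=P[i][:,:2]; lx=np.polyfit(v[:,1],v[:,0],1); print('index',i.sum(),v.mean(0),v.min(0),v.max(0),lx)
print('a',np.arcsin((Q[:,0].mean()-v[:,0].mean())/.064))
E
sed 's/c,p,d=snap/c,p,d=load/' bar.py > bar0.py; python3 bar0.py x; python3 -c "
from dock import *
s=bot.sense();print((F.T@(s['eef_pos']-O)).round(4))"
```

```text
knob 307 [ 0.03907726 -0.01599593  0.06      ] [ 0.03129671 -0.02396267  0.06      ] [ 0.04683162 -0.00818186  0.06      ]
bar 1392 [0.0418004  0.02204777] angle -0.23801789688175887
plate [-0.00022219  0.00173947  0.01468407]
index 75 [ 0.04615649 -0.0576818 ] [ 0.03333741 -0.07351663] [ 0.04774672 -0.0323103 ] [-0.11195401  0.03969878]
a -0.11083975305908376
[ 0.049  -0.0207  0.145 ]
```

The image shows the pivot at (299,124), the knob at (250,185) and the index line at (231,215), so the bar has overswung to about -0.13 rad. I'll re-grip with the fingers closing along pocket x, so the grip itself centres the knob.

```bash
python3 -c "
from dock import *
print(bot.sense()['qpos'].round(2));pock(.046,-.021,.10,-90);pock(.046,-.021,.042,-90)"
```

```text
[-0.72 -0.03  1.94  0.39  0.87 -1.47]
[ 0.5412 -0.1713  0.1947]
turn [ 16.67  -1.19 -30.74] 35.0 shift [ 0.0188 -0.0015 -0.0409]
[ 0.569  -0.1731  0.1438]
turn [ 16.67  -1.19 -30.74] 35.0 shift [ 0.0466 -0.0033 -0.0918]
```

```bash
python3 -m creep '[[4.17,-0.3,-7.68,0.0047,-0.0004,-0.01,0.044],[4.17,-0.3,-7.68,0.0047,-0.0004,-0.01,0.044],[4.17,-0.3,-7.68,0.0047,-0.0004,-0.01,0.044],[4.17,-0.3,-7.68,0.0047,-0.0003,-0.01,0.044],[0,0,0,0,0,0,0.044],[0,0,0,0,0,0,0.044]]'
python3 -c "
from dock import *
pock(.046,-.021,.10,-90);pock(.046,-.021,.042,-90)"
```

```text
t: 22.02
eef_pos: [0.5416, -0.1715, 0.1968]
eef_rot: [0.181, 0.706, 0.664, 0.168]
ft_force: [-0.6, -0.2, -0.0]
grip_width: 0.0439
finger_force: 0.0
[ 0.5412 -0.1713  0.1947]
turn [ 0.18 -0.01 -0.15] 0.2 shift [-0.0004  0.0002 -0.002 ]
[ 0.569  -0.1731  0.1438]
turn [ 0.18 -0.01 -0.15] 0.2 shift [ 0.0273 -0.0016 -0.0529]
```

```bash
python3 -m creep '[[0,0,0,0.009,-0.0005,-0.0177,0.044],[0,0,0,0.009,-0.0005,-0.0176,0.044],[0,0,0,0.0093,-0.0006,-0.0176,0.044],[0,0,0,0,0,0,0.044],[0,0,0,0,0,0,0.044]]' 10
python3 -c "
from dock import *
s=bot.sense();print((F.T@(s['eef_pos']-O)).round(4),s['ft_force']);pock(.0475,-.021,.042,-90)"
```

```text
t: 22.65
eef_pos: [0.5691, -0.1735, 0.1453]
eef_rot: [0.182, 0.706, 0.663, 0.169]
ft_force: [-0.4, -0.2, 0.3]
grip_width: 0.0441
finger_force: 0.0
[ 0.0469 -0.0214  0.0432] [-0.38180327 -0.20546855  0.34803282]
[ 0.5703 -0.1731  0.1445]
turn [ 0.2   0.1  -0.03] 0.2 shift [ 0.0011  0.0003 -0.0008]
```

Closing centres the knob. After that I'll release, retreat and look.

```bash
python3 -m creep '[[0,0,0,0.0008,0,0,0.01],[0,0,0,0,0,0,0.01],[0,0,0,0,0,0,0.01],[0,0,0,0,0,0,0.01],[0,0,0,0,0,0,0.01]]' 10
python3 -c "
from dock import *
s=bot.sense();print((F.T@(s['eef_pos']-O)).round(4),s['ft_force'])"
python3 -m creep '[[0,0,0,0,0,0,0.04],[0,0,0,0,0,0,0.04],[0,0,0,-0.014,0.001,0.026,0.04],[0,0,0,-0.024,0.0015,0.044,0.05],[0,0,0,-0.02,0.001,0.036,0.05],[0,0,0,0,0,0,0.05],[0,0,0,0,0,0,0.05]]'
sed -i 's/v\[:,0\].mean())/np.median(v[:,0]))/' bar.py; python3 bar.py k
python3 - <<'E'
from h import *
p=bot.capture('side')[0]; cv2.imwrite('pics/l.png',cv2.resize(p[160:270,240:345,::-1],None,fx=5,fy=5,interpolation=cv2.INTER_CUBIC))
E
```

```text
t: 23.28
eef_pos: [0.5698, -0.1735, 0.1448]
eef_rot: [0.182, 0.707, 0.663, 0.169]
ft_force: [-3.2, -0.5, 2.8]
grip_width: 0.0159
finger_force: 10.0
[ 0.0472 -0.0214  0.0425] [-3.23548759 -0.4673518   2.81786952]
t: 24.15
eef_pos: [0.5118, -0.1696, 0.2499]
eef_rot: [0.182, 0.707, 0.663, 0.169]
ft_force: [-0.3, 0.5, -0.1]
grip_width: 0.0501
finger_force: 0.0
knob 273 [ 0.04594557 -0.01640122  0.06      ] [ 0.03848482 -0.02399514  0.06      ] [ 0.05348291 -0.00845983  0.06      ]
bar 1208 [0.04480478 0.02142149] angle -0.13487374127151744
plate [0.00105477 0.00203685 0.01473774]
index 59 [ 0.04596108 -0.05736651] [ 0.03335299 -0.07364594] [ 0.04718843 -0.03236628] [-0.15131661  0.03728057]
a -0.0034955199847201495
```

View pics/k.png

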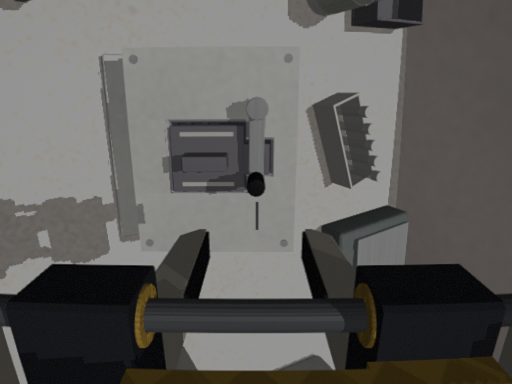

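The pivot (257,108), knob (256,183) and index line (257,215) are in line, with the bar angle measuring about 0. The cassette is still seated and the arm is clear, so I'm handing in.

```bash
python3 -c "
from plant import bot
print(bot.hand_in())"
```

```text
the job is handed in; nothing more can be done
None
```

The matching cassette is seated flat in the pocket, the bar is back in line with the index line (measured angle about 0 rad), and the job is handed in; the hand-in returned no verdict.

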